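# Draw the measuring stick slantwise out of the half-covered ribbon box

## Task

Take the wooden measuring stick out of the ribbon box: it is too long for the opening, so raise its far end and draw it out slantwise from under the cover, leaving the box standing where it is and the votive, soap and ribbon spool round it undisturbed. Finish while still holding the stick in the gripper, level and still, with the whole stick at least 8 cm above the top of the box, ready for measuring ribbon; do not put it down or let go.

Things in the scene. Friction and masses are not known exactly. Their poses are not given: they have to be found in the camera images.
- ribbon_box: Open brown wooden box, loose, 1.8 kg, outside 296 x 156 mm. Origin: centre of its underside; x along its length to its far, open end; z up. Walls 8 mm thick, up to z = 60 mm; floor 6 mm thick; inside 280 x 140 mm, 54 mm deep. A dark fixed cover board lies on the walls over the near half. The rest of the top, x = -10 to 140 mm, is open, 150 mm long, 140 mm wide.
- cover_edge (a point): Middle of the dark cover board's edge at the opening, on its underside: at (-10, 0, 60) mm in the box's frame. The board is 6 mm thick (top at z = 66 mm) and reaches from here to the box's near end (x = -148 mm), over the box's full width.
- stick: Pale beech measuring stick with brass-capped ends and black tick marks, 240 mm long, 20 mm square, about 80 g. Origin: its centre. Its x axis runs along its length; it points towards the box's open end at the start. It lies flat on the box's floor, roughly along the box, its near half under the cover.
- stick_far_end (a point): Centre of the stick's end face at x = +120 mm, the end that lies in the opening at the start.
- stick_near_end (a point): Centre of the stick's end face at x = -120 mm, the end that lies under the cover at the start.
- votive: Pink glass votive, 64 mm across, 71 mm tall, standing by the box's right side. Origin: centre of its underside. Leave it alone.
- soap_green: Green wrapped soap bar, 60 x 85 x 28 mm, lying just beyond the open end of the box. Origin: centre of its underside. Leave it alone.
- spool_green: Flat wooden spool of dark green ribbon, about 81 x 84 x 26 mm with its loose end, lying just beyond the open end of the box. Origin: centre of its underside. Leave it alone.

How it is judged:
By the outcome, as a careful person would: the job done as asked, in the order asked, and still so for the second after the job is handed in, while the arm keeps its last pose, push and grip.
It also fails if it takes over 35 s, if anything falls off the work surface, if the arm or the gripper's body presses on something with over 40 N, if the wrist force passes 120 N, or if a joint passes its speed limit or range.

## Robot

A 6-joint arm with a two-finger parallel gripper is mounted at the origin on a cart in front of the work surface, level with it; the furniture and walls round the work are solid. World frame = base frame: x ahead of the robot, y to its left, z up, the work surface at z = 0. Lengths are in mm, angles in degrees, forces in N, time in s.
With the tool pointing down it reaches from about 350 to 875 mm from the base axis. Payload 4.2 kg.
Tool frame: the origin (TCP) lies between the finger pads; the fingertips stand 14 mm ahead of it and the grasp point (between the pads) lies 5 mm behind it; z points along the fingers, y is the line along which they close (so a half turn about z gives the same grasp; the last joint's range is limited). The gripper opens to 85 mm and grips with 20 to 120 N. Pads are 22 mm wide; open, the fingers measure 114 mm over their backs; the gripper's body (76 mm by 85 mm) begins 54 mm behind the grasp point. The pads swing forward as they close: fully open they stand 13 mm farther back than shut.
Start: joints at [14.817, 22.042, 0.453, 0, -68.411, -14.817], TCP at [624.979, 0.025, 245.312] pointing down, gripper open.
Joint ranges: [-179.83, 179.83], [-69.29, 118.12], [-61.27, 80.66], [-181.25, 117.63], [-171.15, -9.14], [-177.46, 177.46]. Speed limits (degrees/s): [159.86, 159.86, 180, 180, 180, 180].

## Interface

Orientations are given as a 3x3 rotation matrix whose columns are the frame's x, y, z axes.
In Python, from workcell import status, vision, manip gives the robot as it stands.
- The arm moves only by the shell command python3 -m pendant 'ROWS' [FORCE]. ROWS is text: rows parted by semicolons, each of 7 numbers parted by spaces: the opening, from 0 (shut) to 1 (fully open), then the shift along the world's x, y, z in m, then the turn, a rotation vector about the world's x, y, z in rad. A call has 1 to 10 rows; each row is the pose to reach, as a shift and turn from the pose commanded when the call began; what a row does not reach only later rows make up. A row lasts 1/8 s, in which the tool goes at most 62.5 mm and 10.7 degrees, less where a joint would pass 70% of its speed; a pose out of reach is approached as far as the arm can. A call with a gripper value outside its range is refused whole. The fingers move at their own pace and stop on an object; FORCE is the grip in N (left out, the last holds). Time passes only in rows, so rows that repeat a pose let the fingers close. It gives the time, the measured TCP pose, the force, the opening and the grip force at its end, in the units of the state.
- status.state(): the state, without advancing time (a new reading comes with each control period).
- vision.camera(name): name is "scene" or "side" or "wrist"; returns (picture, depth): 400x640x3 uint8, red, green, blue; 400x640 float32, mm along the optical axis (not along the pixel's ray), 0 where there is no reading.
- vision.get_calibration(name): a dict with "fx", "fy", "cx", "cy" (pixels), "dist" ([k1, k2, p1, p2, k3] as OpenCV has them; the pictures are not rectified), "xyz" and "orientation" of the camera in the world. Camera axes: x right, y up, looking along -z (the intrinsics and any distortion apply to the point x, -y, -z); pixel columns grow to the right and rows downward; lengths in mm; the calibration is good to about 2 mm. A picture is of the moment at which its call begins: read the wrist's pose just before it. get_calibration takes no time and is no camera call; for the wrist camera it gives the pose at the moment of the call.
- manip.close_job(): hands the job in; it is judged then, once.
The state is a dict: "time": time; "joint_positions": joint angles; "qvel": joint speeds; "joint_efforts": joint torques, N m; "ee_pos": TCP position; "tcp_rot": TCP orientation; "force": force on the tool from outside, world axes, zero at the start; "ft_torque": the same for the moment, N m; "opening": finger opening in mm; "gripper_force": force on a finger pad.
Only numpy, scipy, OpenCV 4.12 (cv2) and the standard library are available. Lean on these libraries where they do the work, as an engineer would, in place of code of your own. Each camera call takes 0.05 s, during which the arm holds its last target. There are 200 camera calls.

## Working session

There is one attempt and no reset: what is moved stays moved. The work goes in short steps, Python scripts to look and compute and a shell command to move; the robot and the scene stay as the last step left them, time stands still between calls to the robot, and variables do not carry over. Pictures are saved under pics/ and viewed, at most 10 in all, crops included, and the job is handed in when it is done.

```bash
mkdir -p pics; cat > h.py <<'E'
import numpy as np, cv2
from workcell import status, vision, manip
def shot(n,name):
    c=vision.get_calibration(n); p,d=vision.camera(n)
    cv2.imwrite(f'pics/{name}.png',p[...,::-1]); np.savez(f'pics/{name}.npz',p=p,d=d,**{k:np.array(v) for k,v in c.items()})
def load(name): return np.load(f'pics/{name}.npz')
def ray(f,px):
    K=np.array([[f['fx'],0,f['cx']],[0,f['fy'],f['cy']],[0,0,1]],float)
    u=cv2.undistortPoints(np.array(px,float).reshape(-1,1,2),K,f['dist'].astype(float)).reshape(-1,2)
    return np.c_[u[:,0],-u[:,1],-np.ones(len(u))]@f['orientation'].T
def onz(f,px,z):
    r=ray(f,px); o=f['xyz']; return o+r*((z-o[2])/r[:,2])[:,None]
def dep(f,px):
    d=np.array([np.median(f['d'][int(v)-1:int(v)+2,int(u)-1:int(u)+2]) for u,v in px]); return f['xyz']+ray(f,px)*d[:,None]
E
python3 - <<'E'
from h import *
for n in('scene','side','wrist'):
    shot(n,n+'0'); f=load(n+'0'); print(n,f['xyz'].round(),f['orientation'].round(2).tolist())
print(status.state())
E
```

```text
scene [  64. -219.  604.] [[0.76, 0.41, -0.51], [-0.65, 0.49, -0.58], [0.01, 0.77, 0.64]]
side [ 27. 941. 567.] [[-0.83, 0.3, -0.47], [-0.56, -0.45, 0.69], [-0.0, 0.84, 0.55]]
wrist [625. -80. 374.] [[-1.0, -0.0, 0.0], [0.0, -0.95, -0.31], [0.0, -0.31, 0.95]]
{'time': 0.15, 'joint_positions': array([ 1.48172942e+01,  2.20823474e+01,  3.98175840e-01, -2.03988235e-02,
       -6.84123180e+01, -1.48168234e+01]), 'qvel': array([ 0.01167355, -0.08296337,  0.29604105,  0.07938943, -0.05750234,
        0.03040188]), 'joint_efforts': array([-6.03353892e-04, -3.92678475e+01,  1.88581592e+01,  4.18858320e+00,
       -3.39302780e-03,  5.70479813e-06]), 'ee_pos': array([6.24583776e+02, 2.42761976e-02, 2.44458120e+02]), 'tcp_rot': array([[-1.22957229e-04, -9.99998526e-01, -1.71270112e-03],
       [-9.99999986e-01,  1.23146881e-04, -1.10627451e-04],
       [ 1.10838202e-04,  1.71268749e-03, -9.99998527e-01]]), 'force': array([-0.3938851 ,  0.74937772, -0.87675415]), 'ft_torque': array([ 0.01642862,  0.00662679, -0.00307231]), 'gripper_force': 0.0, 'opening': 85.67086478285903}
```

View pics/scene0.png

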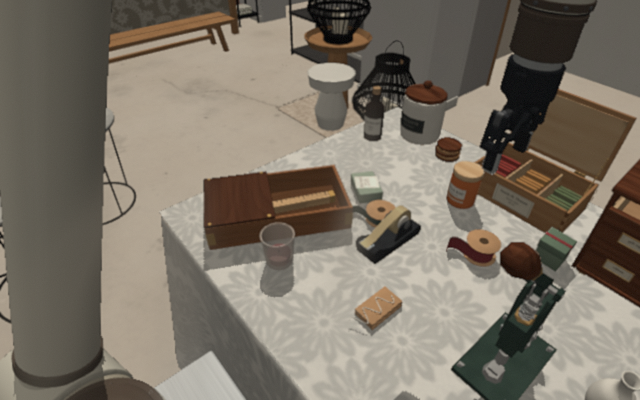

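View pics/wrist0.png

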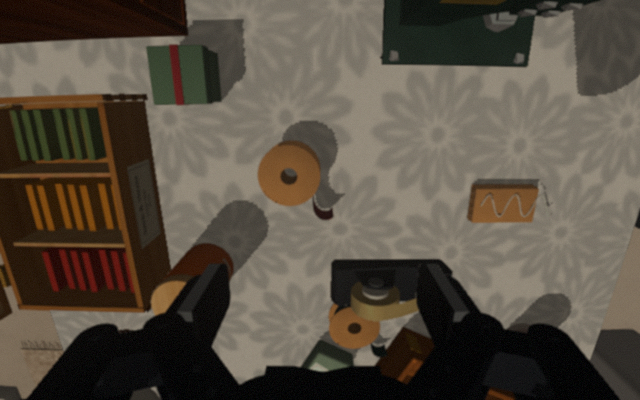

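View pics/side0.png

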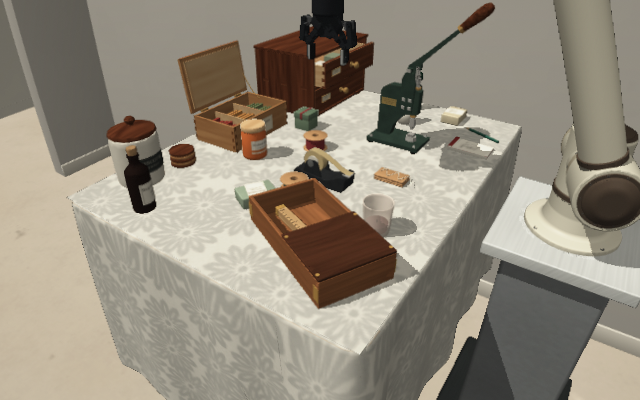

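The box is in the scene view at about (205–352, 170–243) and in the side view at (250–395, 180–305). The stick is visible in the opening in both. I'll enlarge both crops.

```bash
python3 - <<'E'
import cv2,numpy as np
a=cv2.imread('pics/scene0.png')[155:255,195:395]; b=cv2.imread('pics/side0.png')[170:310,230:410]
cv2.imwrite('pics/ca.png',cv2.resize(a,None,fx=4,fy=4,interpolation=2)); cv2.imwrite('pics/cb.png',cv2.resize(b,None,fx=4,fy=4,interpolation=2))
E
```

```text
(no output)
```

View pics/ca.png

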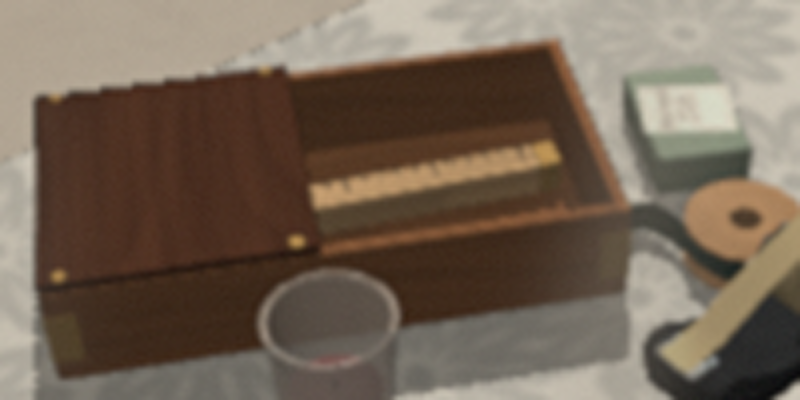

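View pics/cb.png

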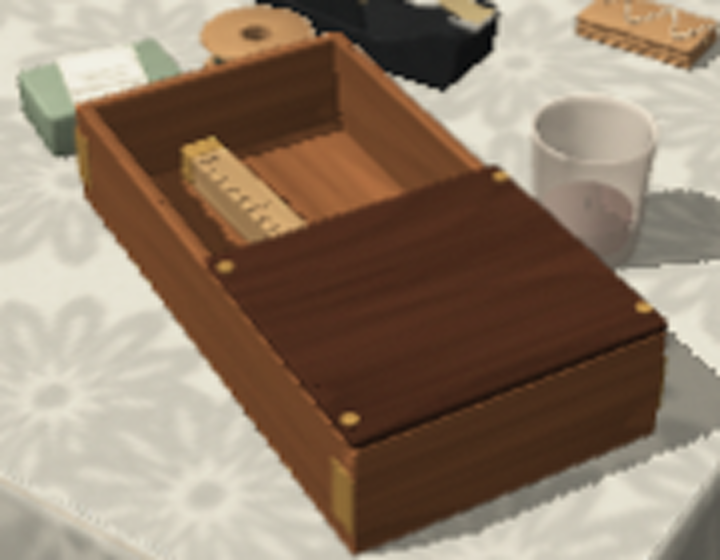

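```bash
python3 - <<'E'
from h import *
from scipy.optimize import least_squares
S=load('scene0');D=load('side0')
a=lambda L:np.array(L,float)/4+[195,155]-.4
b=lambda L:np.array(L,float)/4+[230,170]-.4
M=np.array([[-148,78,66],[-148,-78,66],[-10,-78,66],[-10,78,66],[148,78,60],[148,-78,60]],float)
sp=a([(36,97),(40,285),(318,250),(285,68),(555,42),(628,207)])
dp=b([(355,443),(665,325),(490,165),(212,255),(80,102),(337,35)])
ws=np.r_[[onz(S,[p],m[2])[0] for p,m in zip(sp,M)]]
wd=np.r_[[onz(D,[p],m[2])[0] for p,m in zip(dp,M)]]
print(ws.round(),wd.round(),sep='\n')
for nm,w,m in(('s',ws,M),('d',wd,M),('both',np.r_[ws,wd],np.r_[M,M])):
    def g(q):
        c,s=np.cos(q[2]),np.sin(q[2]);return (np.c_[q[0]+c*m[:,0]-s*m[:,1],q[1]+s*m[:,0]+c*m[:,1]]-w[:,:2]).ravel()
    r=least_squares(g,[500,300,0]);print(nm,r.x[:2].round(1),np.degrees(r.x[2]).round(2),r.fun.round(1).reshape(-1,2).tolist())
q=r.x;R=np.array([[np.cos(q[2]),-np.sin(q[2])],[np.sin(q[2]),np.cos(q[2])]])
for nm,f,p in(('s',S,a([(548,140),(560,162),(310,182),(315,207)])),('d',D,b([(182,147),(215,137),(250,240),(305,222)]))):
    w=onz(f,p,26);print(nm,w.round(1).tolist(),((w[:,:2]-q[:2])@R).round(1).tolist())
    print(' depth',dep(f,p).round().tolist())
# votive top, spool/soap/tape depth
for n,p in(('votive rim',(330,320)),('soap',(690,105)),('spool',(715,200)),('tape',(770,260)),('tapehi',(795,240))):
    print(n,dep(S,a([p])).round())
print(status.state()['tcp_rot'].round(2).tolist())
E
```

```text
[[324. 493.  66.]
 [255. 356.  66.]
 [372. 292.  66.]
 [444. 428.  66.]
 [582. 357.  60.]
 [515. 223.  60.]]
[[321. 493.  66.]
 [251. 359.  66.]
 [374. 295.  66.]
 [442. 426.  66.]
 [583. 354.  60.]
 [510. 225.  60.]]
s [418.2 356.7] -27.3 [[-1.3, 1.1], [-4.5, -1.0], [2.0, 0.1], [1.5, 2.6], [3.3, 1.1], [-0.9, -3.9]]
d [416.6 357.1] -27.73 [[0.5, 2.1], [-1.7, -1.6], [-2.7, -2.2], [1.7, 4.3], [1.3, 2.8], [0.9, -5.4]]
both [417.4 356.9] -27.52 [[-1.7, 1.7], [-5.3, -0.1], [0.9, 0.5], [0.9, 2.7], [2.5, 0.7], [-2.2, -4.0], [0.9, 1.5], [-0.9, -2.5], [-1.6, -2.6], [2.2, 4.2], [2.1, 3.2], [2.3, -5.3]]
s [[547.9, 322.7, 26.0], [540.1, 303.5, 26.0], [422.8, 378.4, 26.0], [412.9, 359.3, 26.0]] [[131.5, 30.0], [133.5, 9.4], [-5.1, 21.6], [-5.1, 0.1]]
 depth [[563.0, 340.0, 8.0], [540.0, 303.0, 27.0], [398.0, 337.0, 66.0], [389.0, 320.0, 66.0]]
d [[545.8, 319.0, 26.0], [537.0, 301.6, 26.0], [467.4, 365.2, 26.0], [453.4, 337.9, 26.0]] [[131.3, 25.7], [131.6, 6.3], [40.5, 30.5], [40.7, -0.2]]
 depth [[551.0, 313.0, 21.0], [542.0, 296.0, 21.0], [482.0, 346.0, 8.0], [453.0, 339.0, 27.0]]
votive rim [[360. 268.  44.]]
soap [[631. 292.  28.]]
spool [[581. 223.  28.]]
tape [[531. 142.  71.]]
tapehi [[547. 140.  77.]]
[[-0.0, -1.0, -0.0], [-1.0, 0.0, -0.0], [0.0, 0.0, -1.0]]
```

The two cameras agree: the box is at about (417, 357) with yaw −27.5°, and the stick's top is at z ≈ 26. Next I'll hover over the gripping spot, about 30 mm from the far end, and check with the wrist camera.

```bash
python3 -m pendant '.6 -.011 .033 0 0 0 .114; .6 -.022 .065 0 0 0 .229; .6 -.033 .098 -.005 0 0 .343; .6 -.044 .130 -.01 0 0 .457; .6 -.055 .163 -.015 0 0 .571; .6 -.067 .196 -.02 0 0 .686; .6 -.078 .228 -.025 0 0 .8; .6 -.090 .261 -.03 0 0 .914; .6 -.1 .293 -.038 0 0 1.03; .6 -.111 .326 -.045 0 0 1.143' 60
python3 -m pendant '.6 0 0 0 0 0 0;.6 0 0 0 0 0 0'
python3 - <<'E'
from h import *
s=status.state(); print(s['joint_positions'].round(1),s['tcp_rot'].round(3).tolist())
shot('wrist','w1'); f=load('w1'); cv2.imwrite('pics/w1b.png',cv2.resize(f['p'][...,::-1],(800,500)))
E
```

```text
time: 1.4
ee_pos: [513.4, 326.9, 199.7]
tcp_rot: [[0.911, -0.412, -0.001], [-0.412, -0.911, -0.0], [-0.0, 0.001, -1.0]]
force: [-0.4, 0.5, -0.2]
opening: 51.6
gripper_force: 0.0
time: 1.65
ee_pos: [513.9, 325.7, 200.1]
tcp_rot: [[0.91, -0.415, -0.0], [-0.415, -0.91, -0.001], [-0.0, 0.001, -1.0]]
force: [0.4, 0.7, -0.0]
opening: 51.4
gripper_force: 0.0
[ 47.6  22.4  -5.7   0.  -61.9  17.9] [[0.91, -0.415, -0.0], [-0.415, -0.91, -0.001], [-0.0, 0.001, -1.0]]
```

View pics/w1b.png

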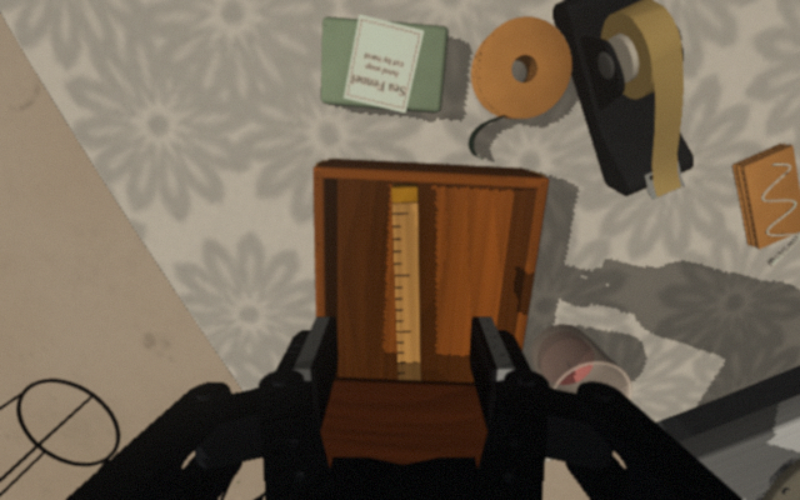

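The wrist view shows the stick's top face from its far end at about (404, 187) down to the cover edge at about (409, 380). The box rim corners are at (316, 162) and (548, 178).

```bash
python3 - <<'E'
from h import *
f=load('w1'); P=lambda L:np.array(L,float)/1.25
q=np.array([417.4,356.9]);t=np.radians(-27.5);R=np.array([[np.cos(t),-np.sin(t)],[np.sin(t),np.cos(t)]])
w=onz(f,P([(390,186),(418,186),(398,375),(421,375)]),26);print(w.round(1).tolist(),((w[:,:2]-q)@R).round(1).tolist())
m=(w[0]+w[1])/2,(w[2]+w[3])/2;print('mid',m,'yaw',np.degrees(np.arctan2(*(m[0]-m[1])[1::-1])),'width',np.linalg.norm(w[0]-w[1]),np.linalg.norm(w[2]-w[3]))
u=(m[0]-m[1])/np.linalg.norm(m[0]-m[1]);print('grip at -30',m[0]-30*u,'u',u,'near end',m[0]-240*u,((m[0]-240*u)[:2]-q)@R)
w=onz(f,P([(316,162),(548,178)]),60);print(w.round(1).tolist(),((w[:,:2]-q)@R).round(1).tolist())
print(dep(f,P([(404,230),(404,300)])).round(1))
print(status.state()['ee_pos'])
E
```

```text
[[548.1, 320.3, 26.0], [539.4, 301.5, 26.0], [397.1, 383.8, 26.0], [388.8, 365.6, 26.0]] [[132.8, 27.9], [133.8, 7.2], [-30.4, 14.5], [-29.4, -5.5]]
mid (array([543.74421369, 310.89377732,  26.        ]), array([392.95276306, 374.68525373,  26.        ])) yaw -22.930519134738766 width 20.763372349020347 19.97714501638828
grip at -30 [516.11487356 322.58221451  26.        ] u [ 0.920978   -0.38961457  0.        ] near end [322.70949264 404.40127483  26.        ] [-105.92515361   -1.58906509]
[[586.6, 354.1, 60.0], [514.0, 220.2, 60.0]] [[151.3, 75.7], [148.8, -76.6]]
[[513.2 324.9  26.4]
 [460.1 349.2  26.7]]
[514.16611022 325.38198384 200.35209565]
```

```bash
python3 -m pendant '.6 .002 -.0035 -.03 0 0 .027;.6 .002 -.0035 -.06 0 0 .027;.6 .002 -.0035 -.09 0 0 .027;.6 .002 -.0035 -.12 0 0 .027;.6 .002 -.0035 -.145 0 0 .027;.6 .002 -.0035 -.162 0 0 .027;.6 .002 -.0035 -.172 0 0 .027;.6 .002 -.0035 -.176 0 0 .027;.6 .002 -.0035 -.176 0 0 .027'
python3 -m pendant '.35 0 0 0 0 0 0;.25 0 0 0 0 0 0;.15 0 0 0 0 0 0;.15 0 0 0 0 0 0;.1 0 0 0 0 0 0;.1 0 0 0 0 0 0' 60
```

```text
time: 2.82
ee_pos: [516.3, 322.7, 24.8]
tcp_rot: [[0.921, -0.39, 0.001], [-0.39, -0.921, 0.001], [0.0, -0.001, -1.0]]
force: [0.0, 0.4, 0.1]
opening: 51.1
gripper_force: 0.0
time: 3.58
ee_pos: [516.3, 322.9, 25.1]
tcp_rot: [[0.921, -0.39, 0.001], [-0.39, -0.921, 0.001], [0.001, -0.001, -1.0]]
force: [-1.4, -0.3, 5.5]
opening: 18.6
gripper_force: 61.2
```

```bash
python3 -m pendant '.1 -.0005 .0002 .0076 -.0123 -.0291 0;.1 -.0011 .0005 .0145 -.0247 -.0582 0;.1 -.0019 .0008 .0213 -.037 -.0874 0;.1 -.003 .0013 .0278 -.0493 -.1165 0;.1 -.0042 .0018 .0344 -.0617 -.1456 0;.1 -.0057 .0024 .0408 -.074 -.1748 0;.1 -.0072 .003 .0472 -.0864 -.204 0;.1 -.0087 .0037 .0535 -.0987 -.233 0;.1 -.0087 .0037 .0535 -.0987 -.233 0' 80
python3 - <<'E'
from h import *
for n in('side','scene'): shot(n,n+'2')
a=cv2.resize(load('scene2')['p'][130:255,195:395],None,fx=4,fy=4,interpolation=2)[...,::-1]
b=cv2.resize(load('side2')['p'][150:310,230:410],None,fx=4,fy=4,interpolation=2)[...,::-1]
c=np.zeros((500+640,800,3),np.uint8);c[:500]=a;c[500:,:720]=b;cv2.imwrite('pics/c2.png',cv2.resize(c,(421,600),interpolation=cv2.INTER_AREA))
E
```

```text
time: 4.7
ee_pos: [506.6, 325.8, 77.4]
tcp_rot: [[0.892, -0.389, 0.23], [-0.377, -0.921, -0.098], [0.25, 0.001, -0.968]]
force: [-0.1, -0.5, -1.6]
opening: 18.2
gripper_force: 78.5
```

View pics/c2.png

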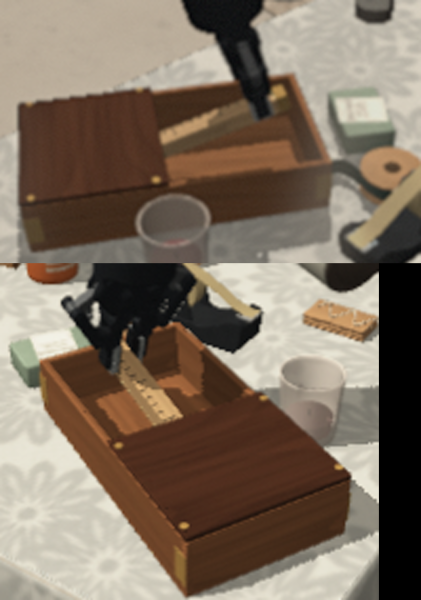

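The stick is held and tilted, and the box hasn't moved. I'll check the real tilt by depth before drawing it out.

```bash
python3 - <<'E'
from h import *
q=np.array([417.4,356.9]);t=np.radians(-27.5);R=np.array([[np.cos(t),-np.sin(t)],[np.sin(t),np.cos(t)]])
k=lambda L,o:np.array(L,float)/.5263/4+o
for f,p in((load('scene2'),k([(172,139),(190,130),(210,121),(225,115),(282,92)],[195,130])),(load('side2'),k([(165,408),(150,393),(140,379)],[230,150])-[0,500/4])):
    w=dep(f,p);print(np.c_[(w[:,:2]-q)@R,w[:,2]].round(1).tolist())
E
```

```text
[[3.9, -2.6, 55.4], [23.0, 1.7, 60.4], [44.2, 5.2, 65.7], [59.9, 5.7, 70.4], [120.3, 11.7, 85.7]]
[[17.4, 6.2, 58.1], [38.2, 10.6, 63.6], [56.0, 11.8, 69.0]]
```

```bash
python3 -m pendant '.1 .0111 -.0047 .0031 0 0 0;.1 .0223 -.0094 .0063 0 0 0;.1 .0334 -.0142 .0094 0 0 0;.1 .0446 -.0189 .0125 0 0 0;.1 .0557 -.0236 .0156 0 0 0;.1 .0669 -.0283 .0188 0 0 0;.1 .078 -.033 .0219 0 0 0;.1 .0892 -.0378 .025 0 0 0;.1 .1003 -.0425 .0282 0 0 0;.1 .1115 -.0472 .0313 0 0 0'
python3 -m pendant '.1 0 0 0 0 0 0;.1 0 0 .01 0 0 0;.1 0 0 .03 0 0 0;.1 0 0 .05 0 0 0;.1 0 0 .07 0 0 0;.1 0 0 .09 0 0 0;.1 0 0 .11 0 0 0;.1 0 0 .13 0 0 0;.1 0 0 .14 0 0 0;.1 0 0 .14 0 0 0'
```

```text
time: 6.05
ee_pos: [619.5, 278.7, 109.3]
tcp_rot: [[0.891, -0.39, 0.23], [-0.378, -0.921, -0.098], [0.25, -0.0, -0.968]]
force: [-0.4, 0.1, -1.2]
opening: 18.0
gripper_force: 78.5
time: 7.3
ee_pos: [618.7, 279.4, 250.0]
tcp_rot: [[0.891, -0.39, 0.232], [-0.378, -0.921, -0.096], [0.251, -0.002, -0.968]]
force: [-0.6, -0.1, -2.1]
opening: 17.7
gripper_force: 78.5
```

```bash
python3 -m pendant '.1 0 0 0 .0123 .0291 0;.1 0 0 0 .0247 .0582 0;.1 0 0 0 .037 .0874 0;.1 0 0 0 .0493 .1165 0;.1 0 0 0 .0617 .1456 0;.1 0 0 0 .074 .1748 0;.1 0 0 0 .0864 .204 0;.1 0 0 0 .0987 .233 0;.1 0 0 0 .0987 .233 0;.1 0 0 0 .0987 .233 0'
python3 - <<'E'
from h import *
for n in('side','scene'): shot(n,n+'3')
c=np.vstack([load('scene3')['p'],load('side3')['p']])[...,::-1]; cv2.imwrite('pics/c3.png',cv2.resize(c,(480,600),interpolation=cv2.INTER_AREA))
E
```

```text
time: 8.55
ee_pos: [618.7, 278.9, 249.0]
tcp_rot: [[0.921, -0.39, -0.0], [-0.39, -0.921, -0.0], [-0.0, 0.0, -1.0]]
force: [0.1, -0.1, -1.2]
opening: 17.8
gripper_force: 78.5
```

View pics/c3.png

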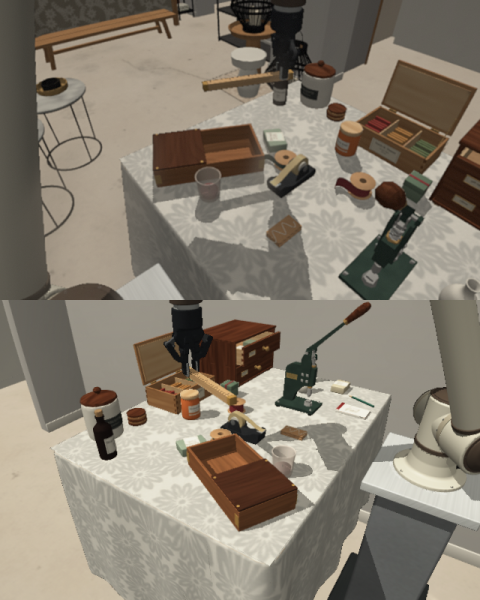

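The stick is out and held roughly level: scene view (205–290, 70–88), side view (190–237, 375–402). The box and its neighbours stand where they were. I'll measure how level the stick is.

```bash
python3 - <<'E'
from h import *
T=status.state()['ee_pos'];u=np.array([.921,-.39,0]);v=np.array([.39,.921,0])
for n in('scene3','side3'):
    f=load(n);vv,uu=np.mgrid[0:400,0:640];px=np.c_[uu.ravel(),vv.ravel()]
    w=f['xyz']+ray(f,px)*f['d'].ravel()[:,None]-T;s=w@u;y=w@v;z=w[:,2]
    m=(s>-240)&(s<-25)&(abs(y)<20)&(abs(z)<45)
    top=[]
    for a in range(-230,-25,20):
        k=m&(abs(s-a)<10)
        if k.sum()>4: top.append((a,k.sum(),np.percentile(z[k],85).round(1),np.percentile(z[k],15).round(1),np.median(y[k]).round(1)))
    print(n,s[m].min().round(),*top,sep='\n')
for a,b in(('scene0','scene3'),('side0','side3')): # undisturbed check
    A,B=load(a),load(b); d=abs(A['p'].astype(int)-B['p']).sum(2)
    print([ (k,d[y0:y1,x0:x1].mean().round(1)) for k,(y0,y1,x0,x1) in ({'votive':(225,268,262,295),'soap':(172,200,350,384),'spool':(200,222,365,392),'cover':(180,235,210,265)} if a[1]=='c' else {'votive':(195,235,362,395),'soap':(182,206,236,260),'cover':(230,275,300,380)}).items()])
E
```

```text
scene3
-210.0
(-210, np.int64(88), np.float64(1.0), np.float64(-14.2), np.float64(-8.7))
(-190, np.int64(151), np.float64(1.1), np.float64(-14.2), np.float64(-9.3))
(-170, np.int64(151), np.float64(1.1), np.float64(-13.8), np.float64(-9.5))
(-150, np.int64(151), np.float64(1.2), np.float64(-13.4), np.float64(-9.4))
(-130, np.int64(147), np.float64(1.2), np.float64(-13.3), np.float64(-9.5))
(-110, np.int64(143), np.float64(1.4), np.float64(-13.7), np.float64(-9.5))
(-90, np.int64(139), np.float64(1.4), np.float64(-14.4), np.float64(-9.3))
(-70, np.int64(137), np.float64(1.4), np.float64(-13.6), np.float64(-9.3))
(-50, np.int64(136), np.float64(1.7), np.float64(-13.4), np.float64(-9.4))
(-30, np.int64(100), np.float64(1.8), np.float64(-12.8), np.float64(-8.8))
side3
-213.0
(-210, np.int64(165), np.float64(0.8), np.float64(-15.0), np.float64(2.1))
(-190, np.int64(112), np.float64(1.5), np.float64(-12.7), np.float64(7.9))
(-170, np.int64(114), np.float64(1.5), np.float64(-12.6), np.float64(7.7))
(-150, np.int64(95), np.float64(0.2), np.float64(-12.7), np.float64(8.1))
(-130, np.int64(95), np.float64(0.3), np.float64(-12.4), np.float64(8.2))
(-110, np.int64(93), np.float64(0.6), np.float64(-13.5), np.float64(8.4))
(-90, np.int64(92), np.float64(1.0), np.float64(-13.2), np.float64(8.5))
(-70, np.int64(85), np.float64(0.7), np.float64(-13.4), np.float64(8.2))
(-50, np.int64(80), np.float64(1.0), np.float64(-13.5), np.float64(8.3))
(-30, np.int64(59), np.float64(1.1), np.float64(-13.7), np.float64(8.2))
[('votive', np.float64(6.8)), ('soap', np.float64(8.3)), ('spool', np.float64(7.0)), ('cover', np.float64(4.6))]
[('votive', np.float64(13.3)), ('soap', np.float64(5.9)), ('cover', np.float64(2.9))]
```

The stick is level to about 0.2°, with its underside at about z ≈ 230, roughly 165 mm above the box top. Nothing around it has moved.

```bash
python3 -c "
from workcell import manip,status
print(status.state()['qvel'].round(2)); print(manip.close_job())"
```

```text
[ 0.1  -0.18  0.01  0.02  0.06  0.07]
the job is handed in; nothing more can be done
None
```

The stick is out of the box and held still in the gripper, level to about 0.2° and roughly 16 cm above the box top; the box, votive, soap and spool look unmoved in the camera images, and the job was handed in at about 9 s.

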